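# Lock down the lift plate of a paper cassette for transport

## Task

Make the printer's paper cassette ready for transport: with the forked plastic transport lock, gently press the sprung steel lift plate down until it lies level on its stop, keep it down and slide the fork fully home round the neck of the headed stud that comes up through the hole in the plate, then let go, so that the lock holds the plate down level. Do not force the plate or the stud, and leave the other parts on the bench and in the cassette where they are.

Things in the scene. Friction and masses are not known exactly. Their poses are not given: they have to be found in the camera images.
- cassette: Grey open paper cassette, fixed on the bench, 400 x 270 x 58 mm; white front panel 68 high, 20 thick. Origin: centre of its underside, on the bench. x runs from the front panel (-200 mm) to the rear wall (+200), z up. Floor top z = 4 mm. Black paper guides 50 mm high stand at y = -109 and +109 (x -105 to +45) and at x = 112 mm.
- lift_plate (a joint): Angle (rad) of the steel lift plate's sprung-up front edge: 0.18 at the start, 0 = level on a hard stop, nominally with its top 18 mm above the bench. 250 x 200 x 3 mm, hinged on its rear edge at cassette x = +85 mm. 185 mm from the hinge its springs push up with about 3 N at the start, 6 to 10 N when level; on the stop the force rises steeply. Bends if pressed with over 20 N.
- stud_neck (a point): On the axis of the fixed upright white stud (cassette x -50 mm, y 0), 22 mm over the bench. Neck 8 mm thick; round head 22 mm wide, 6 mm high, its underside 10 mm above the level plate (nominally 28 mm over the bench). While the plate is up the head is below it, seen through its 34 x 28 mm hole. Plate, hinge and stud together are set up to 8 mm higher or lower than nominal. Breaks over 25 N.
- lock_seat (a point): Transport lock: loose black plastic, 60 g, 76 x 46 x 52 mm, standing on its flat 8 mm thick foot. Two tines, 12 mm apart, point along +x (z up), tips thinned, mouth flared. This point, 4 mm above the underside, is where the stud's axis lies when the neck touches the end of the gap. Tines reach 24 mm ahead of it, foot 52 mm behind. Home under the head it has 2 mm of play up and sideways.
- lock_tab (a point): Grip point of the lock's upright tab, 47 mm behind lock_seat and 36 mm above the foot's underside, same axes. The tab is 10 mm thick along x and 40 mm wide along y; its top is 52 mm above the underside.
- spacer: Black plastic spacer: like the lock, with the same tab, but its foot is solid, without a gap. Origin on its underside, 47 mm in front of its tab. To be left alone.
- roller: Black rubber feed roller, 32 mm diameter, 38 mm high, standing on end in the rear of the cassette. To be left alone.
- gear: White plastic drive gear, 60 mm diameter, 20 mm high, lying on the bench. To be left alone.
- tape: Cardboard ring (tape core), 70 mm diameter, 24 mm high, lying on the bench. To be left alone.
- driver: Screwdriver lying on the bench. To be left alone.
- toner: Black toner bottle, 68 mm diameter, 190 mm high, standing on the bench. To be left alone.
- jar: Clear jar with white cap, 60 mm diameter, 80 mm high, standing on the bench. To be left alone.

How it is judged:
By the outcome, as a careful person would: the job done as asked, in the order asked, and still so for the second after the job is handed in, with the robot touching nothing.
It also fails if it takes over 72 s, if anything falls off the work surface, if the arm or the gripper's body presses on something with over 40 N, if the wrist force passes 120 N, or if a joint passes its speed limit or range.

## Robot

A 6-joint arm with a two-finger parallel gripper is mounted at the origin on the work surface. World frame = base frame: x ahead of the robot, y to its left, z up, the work surface at z = 0. Lengths are in m, angles in degrees, forces in N, time in s.
With the tool pointing down it reaches from about 0.375 to 0.9 m from the base axis. Payload 3.1 kg.
Tool frame: the origin (TCP) lies at the very end of the fingers, on their centre line; the grasp point (between the pads) lies 19 mm behind it (grip_point_offset is the distance from the TCP to the grasp point, in m); y points along the fingers, x is the direction in which the jaws open and shut, and the axes are right-handed (so a half turn about y gives the same grasp; the last joint's range is limited). The gripper opens to 87 mm and grips with 3 to 60 N. Pads are 19 mm wide; open, the fingers measure 117 mm over their backs; the gripper's body (75 mm by 190 mm) begins 51 mm behind the grasp point.
Start: joints at [56.064, 30.224, 82.088, -0, 67.689, -10.227], TCP at [0.251, 0.572, 0.223] pointing down, gripper open.
Joint ranges: [-176.69, 176.69], [-43.24, 126.21], [12.49, 139.97], [-82, 262], [0, 151.66], [-163.58, 163.58]. Speed limits (degrees/s): [159.86, 159.86, 180, 180, 180, 180].

## Interface

Orientations are given as a 3x3 rotation matrix whose columns are the frame's x, y, z axes.
In Python, from rig import * gives the robot as it stands.
- The arm moves only by the tool send_rows, never from a script. Its argument "moves" is text: rows parted by semicolons, each of 5 numbers parted by spaces: the finger opening in mm, from 0 to 87, then the shift along the tool's x, y, z in mm, then the turn about the tool's y in degrees. In form: fingers dx dy dz yaw; .... A call has 1 to 20 rows; each row shifts and turns the commanded pose from where the row before left it, along the tool's axes as they then stand; what a row does not reach is not made up. A row lasts 1/12 s, in which the tool goes at most 41.7 mm and 7.16 degrees, less where a joint would pass 70% of its speed; a pose out of reach is approached as far as the arm can. A call is refused whole if a number of a shift passes 41.7 or a number of a turn 7.16, either way. A call with a gripper value outside its range is refused whole. The fingers move at their own pace and stop on an object; the grip force is fixed at half the most. Time passes only in rows, so rows that do not move let the fingers close. It gives the time, the measured TCP pose, the force and the opening at its end, in the units of the state.
- read_state(): the state, without advancing time (a new reading comes with each control period).
- capture(name): name is "scene" or "side" or "wrist"; returns a dict with "image" (480x640x3 uint8, blue, green, red), "z_map" (480x640 float32, m along the optical axis (not along the pixel's ray), 0 where there is no reading), "mtx" (3x3 intrinsics, pixels), "distortion" ([k1, k2, p1, p2, k3] as OpenCV has them; the pictures are not rectified), "origin" and "rotation" of the camera in the world; the wrist camera has in their place "tool_from_camera" (4x4, takes a point from camera to tool coordinates, whose origin is the TCP and whose axes are the tool frame's). Camera axes: x right, y up, looking along -z (the intrinsics and any distortion apply to the point x, -y, -z); pixel columns grow to the right and rows downward; lengths in m; the calibration is good to about 2 mm. A picture is of the moment at which its call begins: read the wrist's pose just before it.
- hand_in(): hands the job in, once; it reports no verdict.
Trained networks look in a picture, given as the dict that the camera call returned (one of the last four; its "shot" number tells which), for a name from the list of things; names that differ only in an ending like _2 or _b are one class to them, and where a whole thing is asked for, a point or a joint stands for the part that bears it (a point fixed in the world has none). Each returns a list of dicts, best first, with "p" (0 to 1); they miss things now and then, are a little off and sometimes report something else, mostly with a low value. They report only what shows in the picture. A call takes as long as a camera call.
- search_frame(picture, name): "bbox" ([left, top, right, bottom] in pixels, round what is visible of it).
- masks_of(picture, name): "region" (480x640 bool, what is visible of it) and "bbox" ([left, top, right, bottom] in pixels, round what is visible of it).
- mark_of(picture, name): "pixel" ([row, column] in pixels: a listed point, or the origin of a listed thing).
The state is a dict: "time_s": time; "joint_positions": joint angles; "qvel": joint speeds; "tau": joint torques, N m; "position": TCP position; "tcp_rot": TCP orientation; "force": force on the tool from outside, world axes, zero at the start; "moment": the same for the moment, N m; "opening": opening from 0.0 (shut) to 1.0 (fully open).
Only numpy, scipy, OpenCV 4.12 (cv2) and the standard library are available. Lean on these libraries where they do the work, as an engineer would, in place of code of your own. Each camera call takes 0.05 s, during which the arm holds its last target. There are 200 camera calls.

## Working session

There is one attempt and no reset: what is moved stays moved. The work goes in short steps, Python scripts to look and compute and a tool call to move; the robot and the scene stay as the last step left them, time stands still between calls to the robot, and variables do not carry over. Pictures are saved under pics/ and viewed, about 8 in all and at most 12, crops included, and the job is handed in when it is done.

Besides the shell and the picture viewer there is one more tool, called after "Emit:" by a JSON object that holds its "method" and its "body". send_rows: Moves the arm, as the interface text tells. Its arguments: {"type":"object","properties":{"moves":{"type":"string"}},"required":["moves"]}

```bash
mkdir -p pics; cat > h.py <<'E'
from rig import *
import numpy as np, cv2
def cam(c,st=None):
    if 'origin' in c: return np.array(c['rotation']),np.array(c['origin'])
    T=np.array(c['tool_from_camera']);R=np.array(st['tcp_rot']);p=np.array(st['position'])
    return R@T[:3,:3],R@T[:3,3]+p
def pts(c,rows,cols,st=None,z=None):
    """world points of pixels, by depth map, or on plane world z"""
    R,o=cam(c,st)
    uv=np.stack([cols,rows],-1).astype(np.float64).reshape(-1,1,2)
    n=cv2.undistortPoints(uv,np.array(c['mtx']),np.array(c['distortion'])).reshape(-1,2)
    d=np.stack([n[:,0],-n[:,1],-np.ones(len(n))],1)
    if z is None:
        zz=c['z_map'][np.round(rows).astype(int),np.round(cols).astype(int)]
        return o+(d*zz[:,None])@R.T
    w=d@R.T
    return o+w*((z-o[2])/w[:,2])[:,None]
def proj(c,P,st=None):
    R,o=cam(c,st);q=(np.atleast_2d(P)-o)@R;q=q*[1,-1,-1]
    return cv2.projectPoints(q,np.zeros(3),np.zeros(3),np.array(c['mtx']),np.array(c['distortion']))[0].reshape(-1,2)
E
python3 - <<'E'
from h import *
s=read_state();print(s)
ims=[]
for n in("scene","side","wrist"):
    s=read_state();c=capture(n);im=c['image'].copy()
    for k in("cassette","stud_neck","lock_seat","lock_tab","spacer","lift_plate"):
        m=mark_of(c,k)
        for r in m[:2]:
            u=np.array([r['pixel']],float)
            w=pts(c,u[:,0],u[:,1],s)[0] if 0<=u[0,0]<480 and 0<=u[0,1]<640 else None
            print(n,k,round(r['p'],2),u[0].round(),None if w is None else w.round(3))
            cv2.circle(im,(int(u[0,1]),int(u[0,0])),3,(0,0,255),-1);cv2.putText(im,k,(int(u[0,1])+4,int(u[0,0])),0,.4,(0,0,255))
    cv2.imwrite(f'pics/{n}1.png',im)
E
```

```text
{'time_s': 0.0, 'joint_positions': array([ 5.60642212e+01,  3.02797861e+01,  8.21568167e+01, -2.42800474e-03,
        6.76850858e+01, -1.02267619e+01]), 'qvel': array([-0.02510138, -0.05226009, -0.03131745, -0.01355865,  0.03786398,
       -0.07830836]), 'tau': array([ 1.67788485e-04, -4.40037239e+01, -1.76593870e+01,  6.34062756e-02,
        5.82835008e-02, -1.88352892e-04]), 'position': array([0.25087855, 0.57165298, 0.22156041]), 'tcp_rot': array([[ 4.02075895e-01, -1.15314950e-03, -9.15605616e-01],
       [ 9.15603941e-01, -1.78397819e-03,  4.02077406e-01],
       [-2.09707581e-03, -9.99997744e-01,  3.38533603e-04]]), 'force': array([0.22284942, 0.05621109, 0.05100851]), 'moment': array([-0.05617101, -0.05469758, -0.0166047 ]), 'opening': 0.9972753774452805}
scene stud_neck 0.94 [232. 308.] [0.555 0.032 0.044]
scene lock_seat 0.94 [310. 170.] [ 0.459 -0.37   0.01 ]
scene lock_tab 0.62 [285. 159.] [ 0.411 -0.352  0.048]
scene spacer 0.81 [194. 343.] [0.478 0.329 0.01 ]Traceback (most recent call last):
  File "<stdin>", line 7, in <module>
ValueError: it knows: cassette, driver, gear, jar, lock_seat, lock_tab, roller, spacer, stud_neck, tape, toner
```

```bash
python3 - <<'E'
from h import *
for n in("scene","side","wrist"):
    s=read_state();c=capture(n);im=c['image'].copy()
    for k in("cassette","stud_neck","lock_seat","lock_tab","spacer"):
        m=mark_of(c,k)
        for r in m[:2]:
            u=np.array([r['pixel']],float)
            w=pts(c,u[:,0],u[:,1],s)[0] if 0<=u[0,0]<480 and 0<=u[0,1]<640 else None
            print(n,k,round(r['p'],2),u[0].round(),None if w is None else w.round(3))
            cv2.circle(im,(int(u[0,1]),int(u[0,0])),3,(0,0,255),-1);cv2.putText(im,k,(int(u[0,1])+4,int(u[0,0])),0,.4,(0,0,255))
    cv2.imwrite(f'pics/{n}1.png',im)
E
```

```text
scene stud_neck 0.95 [232. 307.] [0.554 0.029 0.046]
scene lock_seat 0.74 [307. 168.] [ 0.446 -0.365  0.008]
scene lock_tab 0.96 [288. 158.] [ 0.41  -0.355  0.04 ]
scene spacer 0.84 [190. 343.] [0.462 0.356 0.007]
side cassette 0.8 [254. 321.] [0.583 0.076 0.038]
side cassette 0.26 [162. 422.] [ 0.404 -0.361  0.024]
side stud_neck 0.87 [258. 339.] [0.533 0.088 0.053]
side stud_neck 0.31 [372. 338.] [0.462 0.36  0.005]
side lock_seat 0.89 [163. 406.] [ 0.451 -0.368  0.005]
side lock_tab 0.82 [159. 420.] [ 0.408 -0.338  0.054]
side spacer 0.86 [369. 341.] [0.457 0.351 0.007]
side spacer 0.28 [152. 327.] [ 0.683 -0.325  0.03 ]
wrist spacer 0.9 [412. 227.] [0.222 0.566 0.326]
```

View pics/scene1.png

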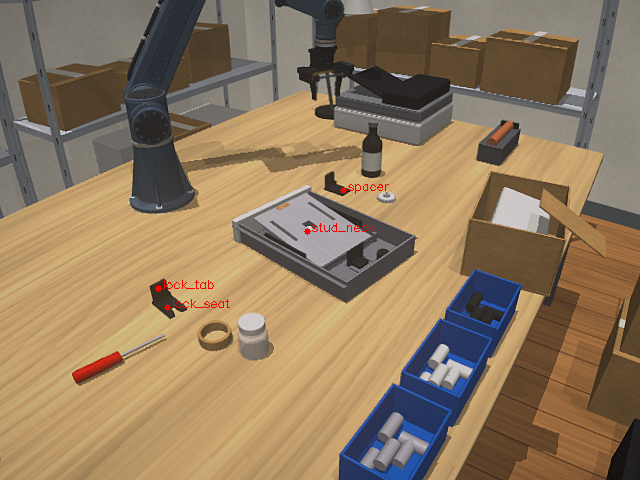

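View pics/side1.png

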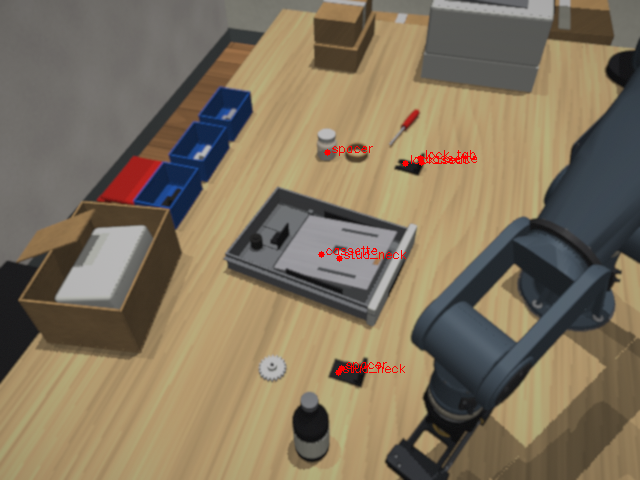

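The scene view shows the lock at about (160,300), the cassette in the middle with its white front toward the robot, and the solid spacer at (340,185). The side view agrees, apart from a few low-p false marks. I'll look at both the cassette and the lock from above.

Emit:
{"method": "send_rows", "body": {"moves": "87 0 -10 0 6.6; 87 0 -10 0 6.6; 87 0 -10 0 6.6; 87 0 -10 0 6.6; 87 0 -10 0 6.6; 87 0 -10 0 6.6; 87 0 -10 0 6.6; 87 0 -10 0 6.6; 87 0 -10 0 6.6; 87 0 -10 0 6.6; 87 25 0 -40 0; 87 25 0 -40 0; 87 25 0 -40 0; 87 25 0 -40 0; 87 25 0 -40 0; 87 25 0 -40 0; 87 25 0 -40 0; 87 25 0 -40 0; 87 25 0 -40 0; 87 25 0 -40 0"}}

```text
time_s: 2.87
position: [0.4746, 0.2182, 0.3228]
tcp_rot: [[1.0, 0.001, -0.005], [0.005, 0.0, 1.0], [0.001, -1.0, 0.0]]
force: [0.6, 0.6, 0.3]
opening: 1.003
```

Emit:
{"method": "send_rows", "body": {"moves": "87 0 -5 -30 0; 87 0 -5 -30 0; 87 0 0 -30 0; 87 0 0 0 0; 87 0 0 0 0"}}

```text
time_s: 3.28
position: [0.4745, 0.1289, 0.3327]
tcp_rot: [[1.0, 0.0, -0.002], [0.002, 0.001, 1.0], [0.0, -1.0, 0.001]]
force: [-0.1, -0.0, -0.4]
opening: 1.001
```

```bash
cat > look.py <<'E'
import sys
from h import *
tag=sys.argv[1]; s=read_state();c=capture("wrist");im=c['image'].copy()
print(s['time_s'],s['position'].round(4),s['tcp_rot'][:,0].round(3),s['tcp_rot'][:,1].round(4),s['force'].round(2),s['opening'])
np.savez(f'w_{tag}.npz',**{k:v for k,v in c.items() if k!='shot'},position=s['position'],tcp_rot=s['tcp_rot'])
for k in sys.argv[2:]:
    for r in mark_of(c,k)[:2]:
        u=np.array([r['pixel']],float)
        ok=0<=u[0,0]<479 and 0<=u[0,1]<639
        print(k,round(r['p'],2),u[0].round(1),pts(c,u[:,0],u[:,1],s)[0].round(4) if ok else '', pts(c,u[:,0],u[:,1],s,z=.004)[0].round(4))
        cv2.circle(im,(int(u[0,1]),int(u[0,0])),3,(0,0,255),-1)
cv2.imwrite(f'pics/w_{tag}.png',im)
E
python3 look.py cas cassette stud_neck roller; python3 -c "
import numpy as np;print(np.load('w_cas.npz')['tool_from_camera'].round(4))"
```

```text
3.2833 [0.4745 0.1289 0.3327] [1.    0.002 0.   ] [ 3.e-04  5.e-04 -1.e+00] [-0.14 -0.03 -0.4 ] 1.0013128649998129
stud_neck 0.72 [245.9 363.2] [0.5392 0.063  0.0385] [0.544  0.0521 0.004 ]
roller 0.83 [238.5 515.9] [0.748  0.0716 0.0317] [0.7644 0.0636 0.004 ]
[[ 1.000e+00 -0.000e+00 -4.000e-04  1.100e-03]
 [-4.000e-04  2.816e-01 -9.595e-01 -1.606e-01]
 [ 1.000e-04  9.595e-01  2.816e-01  7.720e-02]
 [ 0.000e+00  0.000e+00  0.000e+00  1.000e+00]]
```

View pics/w_cas.png

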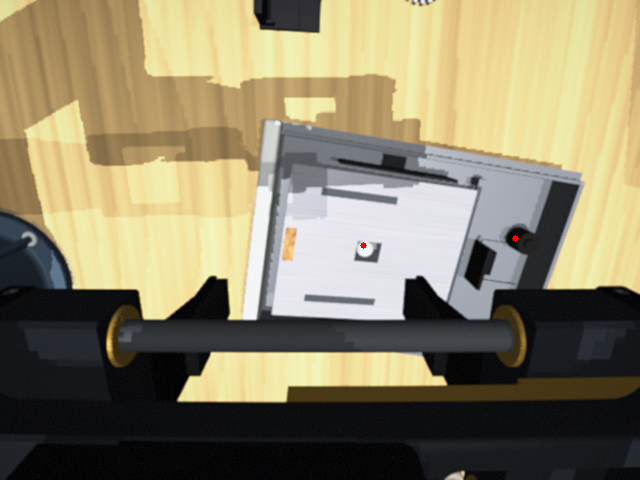

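The wrist view shows the whole plate. The stud head is in its hole at about (365,249), the roller at (516,238), and the white front panel at x≈265. Next I'll fit the plate plane, the cassette yaw and the stud.

```bash
cat > fit.py <<'E'
from h import *
c=dict(np.load('w_cas.npz'));s=c
rr,cc=np.mgrid[100:310,200:600];rr=rr.ravel();cc=cc.ravel()
ok=c['z_map'][rr,cc]>0;rr,cc=rr[ok],cc[ok]
P=pts(c,rr,cc,s);I=c['image'][rr,cc].astype(float).mean(1)
# front panel top
m=(P[:,2]>.062)&(P[:,2]<.078)&(cc<300)
r=cv2.minAreaRect(P[m][:,:2].astype(np.float32)*1000);print('panel',m.sum(),r,np.median(P[m][:,2]))
d=np.linalg.svd(P[m][:,:2]-P[m][:,:2].mean(0),full_matrices=False)[2][0];print('panel yaw',np.degrees(np.arctan2(d[1],d[0])))
# far wall top
m=(P[:,2]>.052)&(P[:,2]<.063)&(cc>300)&(rr<185)&(rr<130+ (cc-300)*.2)
q=P[m][:,:2];d=np.linalg.svd(q-q.mean(0),full_matrices=False)[2][0];print('wall',m.sum(),np.degrees(np.arctan2(d[1],d[0])),q.mean(0),np.median(P[m][:,2]))
# bench check
b=pts(c,np.array([60,150]),np.array([450,200]),s);print('bench',b.round(4))
# plate plane
poly=np.zeros((480,640),np.uint8);cv2.fillPoly(poly,[np.array([[300,205],[460,215],[450,290],[410,285],[290,300]])],1)
poly[235:270,345:390]=0
m=poly[rr,cc]>0
for _ in range(3):
    A=np.c_[P[m][:,:2],np.ones(m.sum())];k=np.linalg.lstsq(A,P[m][:,2],rcond=None)[0]
    e=P[:,2]-np.c_[P[:,:2],np.ones(len(P))]@k;m=(poly[rr,cc]>0)&(abs(e)<.002)
print('plate',k,'tilt',np.hypot(*k[:2]),'dir',np.degrees(np.arctan2(-k[1],-k[0])),e[m].std())
# extent of plate along plane
m=(abs(e)<.003)&(I>140)&(cc>268)&(rr>165)
r=cv2.minAreaRect(P[m][:,:2].astype(np.float32)*1000);print('plate rect',r,cv2.boxPoints(r).round(1).tolist())
# stud head
hm=(cc>352)&(cc<378)&(rr>238)&(rr<262)&(I>170)
sub=(cc>345)&(cc<390)&(rr>235)&(rr<268)
for z in range(238,264,2):
    w=sub&(rr==z);print(z,''.join('%4d'%v for v in I[w][::2]),'|',(P[w][::4,2]*1000).round().astype(int))
E
python3 fit.py
```

```text
panel 5428 ((429.7985534667969, 99.75100708007812), (242.95993041992188, 71.1084213256836), 82.80496978759766) 0.0657238433309672
panel yaw -93.01366796310704
wall 489 -9.390611288177206 [0.72505029 0.16360355] 0.0564644809031955
bench [[ 0.6463  0.2985 -0.0017]
 [ 0.3189  0.186  -0.0017]]
plate [-0.18206418  0.06200941  0.14224063] tilt 0.19233442430899517 dir -18.80837658732567 0.0010709341152536772
plate rect ((643.192626953125, 57.78279113769531), (451.6635437011719, 216.2232208251953), 0.3244052231311798) [[416.79998779296875, 164.60000610351562], [418.0, -51.599998474121094], [869.5999755859375, -49.0], [868.4000244140625, 167.1999969482422]]
238  231 231 231 232 232 232 233 233 233 232 233 233 232 232 232 232 232 233 231 232 231 231 | [52 53 50 48 48 47 46 45 45 44 43]
240  233 233 232 232 233 231 211 217 224 229 231 229 231 233 233 233 234 233 232 232 232 233 | [53 53 50 49 47 48 45 46 42 42 42]
242  233 232 233 232 232 227 169 187 220 229 232 225 188 192 202 197 199 208 228 233 231 232 | [52 50 49 15 37 35  1  2 46 42 42]
244  232 232 230 232 231 224 194 231 238 241 241 237 
[... 546 characters left out ...]
1 230 230 230 | [51 49 52 36 37 39 36  1 42 44 40]
254  232 231 232 233 207  94 134 225 241 245 244 220 137  78  81  82 178 232 232 231 230 231 | [52 49 47  3 40 38  2  3 44 43 42]
256  232 231 233 234 192  83  81 119 169 190 184 146  90  79  81  77 139 229 231 230 230 230 | [50 51  2  1  3  3  1  0 42 41 41]
258  232 231 231 233 167  77  79  78  80  84  80  77  80  82  80  81 172 231 231 230 231 230 | [51 50  2  5  2  2  3  3 43 42 41]
260  230 230 230 227 177 138 128 117 107 101  87  83  80  79  77  86 194 228 229 228 228 228 | [50 49 47 44  2  3  2  3 44 42 41]
262  231 231 231 231 230 230 228 224 217 212 204 197 192 180 163 156 214 231 230 229 229 228 | [50 51 49 47 48 46 44 44 44 41 42]
```

Emit:
{"method": "send_rows", "body": {"moves": "87 0 0 -41 0; 87 0 0 -41 0; 87 0 0 -41 0; 87 0 0 -41 0; 87 0 0 -41 0; 87 0 0 -41 0; 87 0 0 -41 0; 87 0 0 -41 0; 87 -5 0 -41 0; 87 -5 0 -41 0; 87 -5 0 -41 0; 87 -5 0 -41 0; 87 -5 0 0 0; 87 0 0 0 0; 87 0 0 0 0"}}

```text
time_s: 4.73
position: [0.4523, -0.3609, 0.332]
tcp_rot: [[1.0, -0.0, -0.006], [0.006, 0.002, 1.0], [-0.0, -1.0, 0.002]]
force: [0.7, 0.3, 0.1]
opening: 1.003
```

```bash
python3 look.py lock lock_seat lock_tab
```

```text
4.7333 [ 0.4523 -0.3609  0.332 ] [ 1.     0.006 -0.   ] [-5.0e-04  1.8e-03 -1.0e+00] [0.71 0.33 0.1 ] 1.0030494546751245
lock_seat 0.6 [190.8 316.9] [ 0.4547 -0.3586 -0.0012] [ 0.4547 -0.3578  0.004 ]
lock_tab 0.57 [190.6 276.8] [ 0.4047 -0.3508  0.0503] [ 0.3996 -0.3578  0.004 ]
```

View pics/w_lock.png

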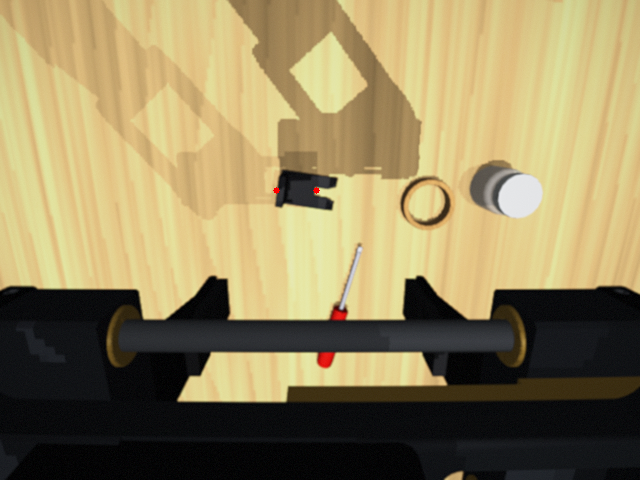

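The wrist view shows the lock with its tab at about (281,190) and the fork tines pointing right, with a gap at (330,192). Now I'll refine the lock yaw and tab, and the cassette yaw.

```bash
cat > fit2.py <<'E'
from h import *
from scipy.stats import theilslopes
c=dict(np.load('w_cas.npz'));s=c
# far wall outer edge: first row where depth-height jumps
def col_edge(cols,r0,r1,zlo):
    out=[]
    for u in cols:
        r=np.arange(r0,r1);P=pts(c,r,np.full(len(r),u),s)
        k=np.argmax(P[:,2]>zlo);out.append((r[k],u))
    return np.array(out)
e=col_edge(range(320,575,3),110,190,.045)
P=pts(c,e[:,0]-.5,e[:,1],s,z=.0565)
sl=theilslopes(P[:,1],P[:,0]);print('far wall yaw',np.degrees(np.arctan(sl[0])),'y at x=.6',sl[0]*.6+sl[1])
# front panel outer face edge: first col where z jumps
o=[]
for v in range(135,310,3):
    u=np.arange(225,300);Q=pts(c,np.full(len(u),v),u,s);k=np.argmax(Q[:,2]>.05);o.append((v,u[k]))
o=np.array(o);Q=pts(c,o[:,0],o[:,1]-.5,s,z=.0665)
sf=theilslopes(Q[:,0],Q[:,1]);print('panel yaw',-np.degrees(np.arctan(sf[0])),'x at y=.1',sf[0]*.1+sf[1])
# slots & plate edge direction from image edges
g=cv2.cvtColor(c['image'],cv2.COLOR_BGR2GRAY)
k=[-0.18206418,0.06200941,0.14224063]
lin=cv2.createLineSegmentDetector().detect(g[150:312,225:480])[0].reshape(-1,4)+[225,150,225,150]
for a in lin:
    if np.hypot(a[2]-a[0],a[3]-a[1])<45: continue
    w=pts(c,a[[1,3]],a[[0,2]],s)
    w=pts(c,a[[1,3]],a[[0,2]],s,z=.05);d=w[1]-w[0];print(a.round(),'dir@z=.05',np.degrees(np.arctan2(d[1],d[0])).round(1),np.linalg.norm(d).round(3))
# head centre
cc_,rr_=np.meshgrid(np.arange(345,378),np.arange(238,260));m=g[238:260,345:378]>0
I=g[238:260,345:378];Pz=pts(c,rr_.ravel(),cc_.ravel(),s)[:,2].reshape(I.shape)
hm=(Pz>.030)&(Pz<.042)
w=pts(c,rr_[hm],cc_[hm],s,z=.0385);print('head',hm.sum(),w.mean(0),(w.min(0)+w.max(0))/2,np.ptp(w,axis=0),np.median(Pz[hm]))
# lock
c=dict(np.load('w_lock.npz'));s=c
rr,cc=np.mgrid[155:225,260:350];rr=rr.ravel();cc=cc.ravel();P=pts(c,rr,cc,s);I=c['image'][rr,cc].mean(1)
m=(P[:,2]>.003)&(P[:,2]<.02)&(I<90);r=cv2.minAreaRect(P[m][:,:2].astype(np.float32)*1000);print('foot',m.sum(),r)
m=(P[:,2]>.042)&(P[:,2]<.06)&(I<90);r=cv2.minAreaRect(P[m][:,:2].astype(np.float32)*1000);print('tabtop',m.sum(),r,np.median(P[m][:,2]),P[m].mean(0))
x=(I<75);lab=np.zeros((480,640),np.uint8);lab[rr[x],cc[x]]=255
cv2.imwrite('pics/lockcrop.png',cv2.resize(c['image'][150:230,255:355],None,fx=7,fy=7,interpolation=cv2.INTER_CUBIC))
E
python3 fit2.py
```

```text
far wall yaw -8.867797795729414 y at x=.6 0.19885259177620718
panel yaw -9.455476851731266 x at y=.1 0.3957701079581529
[257. 311. 269. 217.] dir@z=.05 81.1 0.135
[287. 194. 271. 311.] dir@z=.05 -98.9 0.164
[405. 167. 457. 177.] dir@z=.05 -10.1 0.067
[327. 188. 397. 197.] dir@z=.05 -7.2 0.088
[305. 294. 373. 298.] dir@z=.05 -4.0 0.092
[373. 305. 304. 300.] dir@z=.05 176.3 0.095
[395. 204. 322. 194.] dir@z=.05 172.7 0.092
[446. 299. 477. 191.] dir@z=.05 81.1 0.15
[332. 156. 380. 165.] dir@z=.05 -9.5 0.059
[425. 177. 339. 163.] dir@z=.05 171.1 0.107
[382. 183. 329. 185.] dir@z=.05 -177.6 0.065
[277. 205. 264. 307.] dir@z=.05 -98.6 0.144
[401. 179. 294. 163.] dir@z=.05 171.7 0.133
[479. 197. 449. 301.] dir@z=.05 -98.8 0.145
[257. 188. 243. 311.] dir@z=.05 -99.1 0.171
[478. 164. 428. 155.] dir@z=.05 171.1 0.064
[239. 311. 250. 211.] dir@z=.05 81.1 0.142
head 193 [0.54093818 0.05959333 0.0385    ] [0.54468691 0.05783882 0.0385    ] [0.02763969 0.02395691 0.        ] 0.03733009313561403
foot 1391 ((440.55755615234375, -355.8260803222656), (45.359317779541016, 75.13072204589844), 81.95489501953125)
tabtop 229 ((408.89947509765625, -351.159423828125), (39.0494384765625, 8.683817863464355), 82.0373306274414) 0.05011078048647527 [ 0.40921064 -0.35063395  0.04994511]
```

View pics/lockcrop.png

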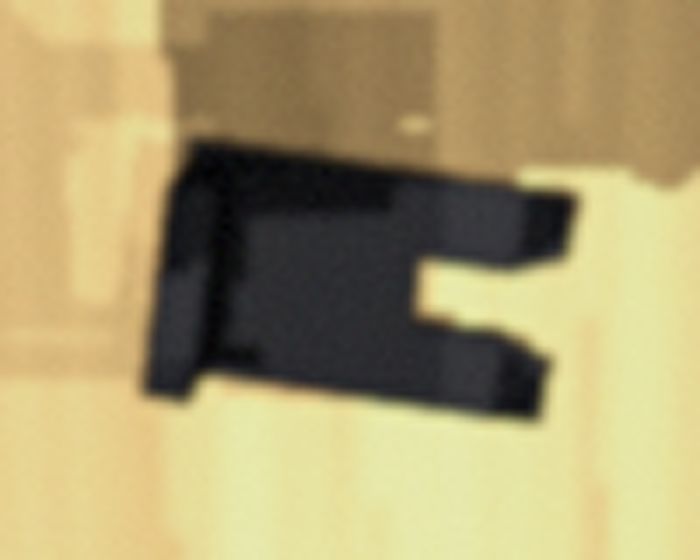

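The crop confirms the fork: tab on the left, gap on the right, lock yaw −8.0°, tab at about (0.4085, −0.351). The cassette yaw is about −8.9°. I'll move over the tab and descend partway.

Emit:
{"method": "send_rows", "body": {"moves": "87 -22 0 5 0; 87 -22 0 5 0; 87 0 0 0 4.15; 87 0 0 0 4.15; 87 0 30 0 0; 87 0 30 0 0; 87 0 30 0 0; 87 0 30 0 0; 87 0 30 0 0; 87 0 30 0 0; 87 0 30 0 0; 87 0 20 0 0; 87 0 0 0 0; 87 0 0 0 0; 87 0 0 0 0"}}

```text
time_s: 6.13
position: [0.4089, -0.3525, 0.1039]
tcp_rot: [[0.99, 0.002, 0.138], [-0.138, -0.002, 0.99], [0.002, -1.0, -0.002]]
force: [-0.2, 0.8, 0.4]
opening: 1.0
```

```bash
python3 look.py lock2 lock_seat lock_tab; python3 - <<'E'
from h import *
c=dict(np.load('w_cas.npz'))
for u,v,z in((364.5,248.5,.0375),(480,187,.021),(582,183,.0565),(446,299,.021)): print(pts(c,np.array([v]),np.array([u]),c,z=z).round(4), pts(c,np.array([v]),np.array([int(u)]),c).round(4))
E
```

```text
6.1333 [ 0.4089 -0.3525  0.1039] [ 0.99  -0.138  0.002] [ 0.0015 -0.0019 -1.    ] [-0.2   0.82  0.41] 0.9998594620212423
lock_seat 0.91 [241.7 375.2] [ 0.4556 -0.3624 -0.0017] [ 0.4549 -0.3605  0.004 ]
lock_tab 0.58 [250.9 311.2] [ 0.4081 -0.346   0.0498] [ 0.4054 -0.3611  0.004 ]
[[0.5412 0.059  0.0375]] [[0.5403 0.0596 0.0394]]
[[0.6944 0.1399 0.021 ]] [[0.7029 0.1373 0.0026]]
[[0.8057 0.1507 0.0565]] [[0.806  0.1506 0.0561]]
[[ 0.6659 -0.0236  0.021 ]] [[ 0.6654 -0.0231  0.022 ]]
```

View pics/w_lock2.png

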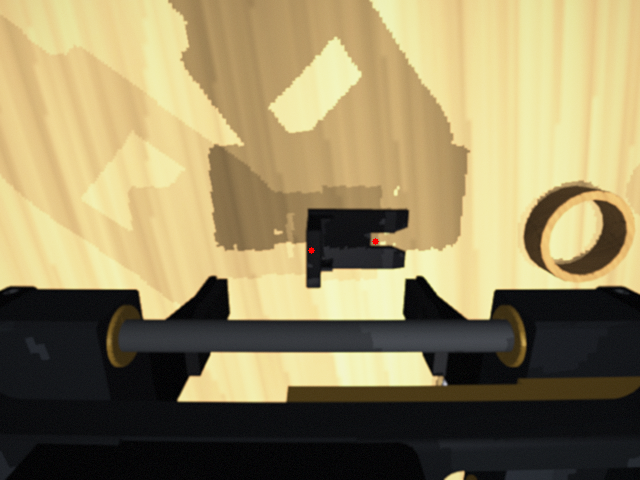

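The tab is centred between the fingers at about (312,250) and the yaw matches. Descending and gripping.

Emit:
{"method": "send_rows", "body": {"moves": "87 0 25 -1 0; 87 0 25 0 0; 87 0 20 0 0; 87 0 10 0 0; 87 0 6 0 0; 87 0 0 0 0; 60 0 0 0 0; 30 0 0 0 0; 15 0 0 0 0; 5 0 0 0 0; 5 0 0 0 0; 5 0 0 0 0; 5 0 0 0 0; 5 0 0 0 0; 5 0 0 0 0; 5 0 0 0 0"}}

```text
time_s: 7.62
position: [0.4076, -0.3533, 0.0165]
tcp_rot: [[0.99, -0.0, 0.139], [-0.139, 0.0, 0.99], [-0.0, -1.0, 0.0]]
force: [-0.3, 0.5, 0.7]
opening: 0.325
```

Emit:
{"method": "send_rows", "body": {"moves": "5 0 0 0 0; 5 0 0 0 0; 5 0 0 0 0; 5 0 0 0 0; 5 0 0 0 0; 5 0 0 0 0; 5 0 0 0 0; 5 0 0 0 0; 5 0 0 0 0; 5 0 0 0 0"}}

```text
time_s: 8.45
position: [0.4076, -0.3533, 0.0165]
tcp_rot: [[0.99, -0.0, 0.139], [-0.139, 0.0, 0.99], [-0.0, -1.0, 0.0]]
force: [-0.1, 0.0, -0.5]
opening: 0.113
```

Gripped at about 9.8 mm. Lifting and carrying to behind the stud.

Emit:
{"method": "send_rows", "body": {"moves": "5 0 -10 0 0; 5 0 -20 0 0; 5 0 -25 0 0; 5 0 -25 0 0; 5 0 -25 0 0; 5 0 -10 0 0; 5 -1 0 30 0; 5 -1 0 33 0; 5 -1 0 33 0; 5 -1 0 33 0; 5 -1 0 33 0; 5 -1 0 33 0; 5 -1 0 33 0; 5 -1 0 33 0; 5 -1 0 33 0; 5 -1 0 33 0; 5 -1 0 33 0; 5 -1 0 33 0; 5 0 0 20 0.9; 5 0 0 10 0"}}

```text
time_s: 10.12
position: [0.4543, 0.0697, 0.1315]
tcp_rot: [[0.988, -0.001, 0.152], [-0.152, 0.0, 0.988], [-0.001, -1.0, 0.0]]
force: [-0.1, -0.9, -1.3]
opening: 0.111
```

Emit:
{"method": "send_rows", "body": {"moves": "5 0 0 8 0; 5 0 0 0 0; 5 0 0 0 0; 5 0 0 0 0"}}

```text
time_s: 10.45
position: [0.4561, 0.0741, 0.1315]
tcp_rot: [[0.988, -0.0, 0.156], [-0.156, -0.0, 0.988], [-0.0, -1.0, -0.0]]
force: [0.3, -0.0, -0.1]
opening: 0.116
```

```bash
python3 look.py held lock_seat lock_tab stud_neck
```

```text
10.45 [0.4561 0.0741 0.1315] [ 0.988 -0.156 -0.   ] [-3.e-04 -3.e-04 -1.e+00] [ 0.26 -0.03 -0.12] 0.11579381574343246
lock_tab 0.56 [313.  311.5] [0.457  0.0838 0.1655] [ 0.4414 -0.0011  0.004 ]
```

View pics/w_held.png

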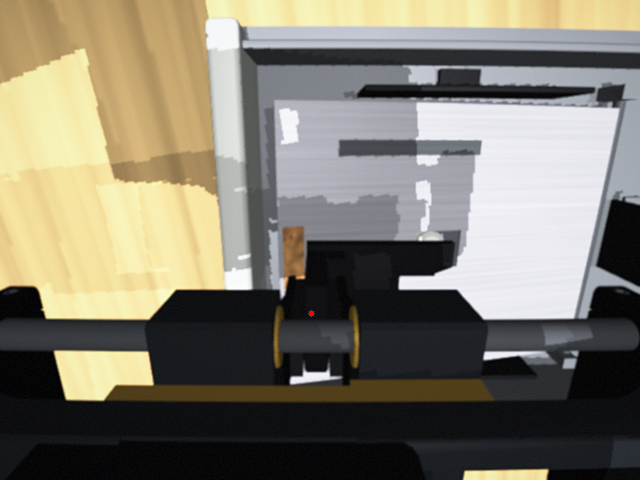

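The lock is held level, its foot edge runs parallel to the plate edges, and the stud head peeks out at (433,237) beyond the far tine. I'll go lower, to just above the plate, and compare the lock's edges with the stud.

Emit:
{"method": "send_rows", "body": {"moves": "5 0 10 0 0; 5 0 15 0 0; 5 0 10 0 0; 5 0 3 0 0; 5 0 0 0 0; 5 0 0 0 0"}}

```text
time_s: 11.15
position: [0.4563, 0.0749, 0.0937]
tcp_rot: [[0.988, 0.0, 0.155], [-0.155, -0.0, 0.988], [0.0, -1.0, -0.0]]
force: [0.7, 0.8, -1.2]
opening: 0.114
```

```bash
python3 look.py low lock_seat lock_tab stud_neck; python3 - <<'E'
import cv2;i=cv2.imread('pics/w_low.png');cv2.imwrite('pics/lowc.png',cv2.resize(i[180:330,280:480],None,fx=4,fy=4,interpolation=cv2.INTER_CUBIC))
E
```

```text
11.15 [0.4563 0.0749 0.0937] [ 0.988 -0.155  0.   ] [ 0. -0. -1.] [ 0.74  0.82 -1.16] 0.11391639473211795
lock_seat 0.94 [285.6 403.2] [0.5087 0.0543 0.0517] [0.518  0.0315 0.004 ]
lock_tab 0.64 [312.6 311.9] [0.4573 0.0841 0.1266] [0.4457 0.0198 0.004 ]
```

View pics/lowc.png

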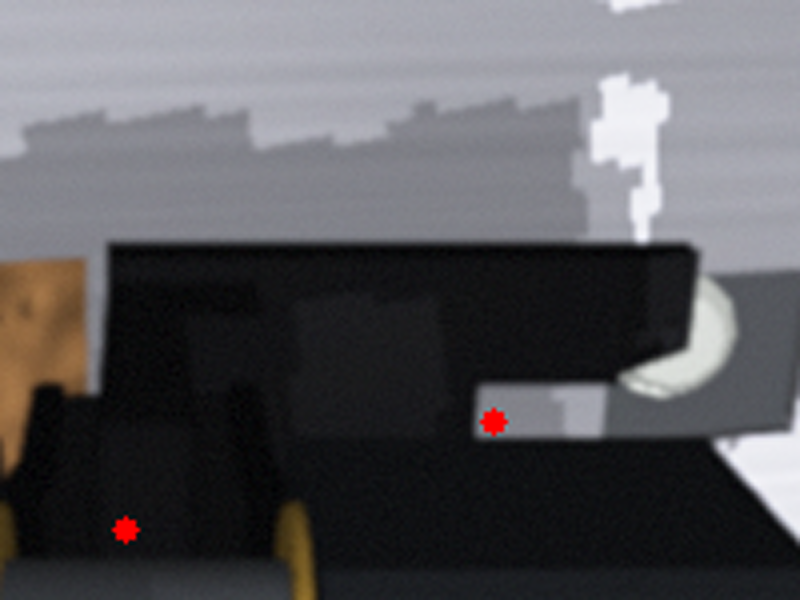

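```bash
cat > rel.py <<'E'
from h import *
c=dict(np.load('w_low.npz'));p=c['position'];R=c['tcp_rot']
def tool(u,v,z): return ((pts(c,np.array([v]),np.array([u]),c,z=z)[0]-p)@R*1000).round(1)
f=lambda x,y:(280+x/4,180+y/4)
print('outer edge top',tool(*f(400,245),.085),'inner edge',tool(*f(550,383),.085),'gap end',tool(*f(478,400),.085))
print('tip',tool(*f(697,290),.083))
for n,q in(('head right',(738,330)),('head bottom',(660,398))): print(n,tool(*f(*q),.038))
w=np.array([.541,.059,.038]);print('stud pred px',(proj(c,w,c)-[280,180])*4)
a=np.linspace(0,2*np.pi,9);print(((proj(c,w+.011*np.c_[np.cos(a),np.sin(a),0*a],c)-[280,180])*4).round().tolist())
i=cv2.imread('pics/w_cas.png')
E
python3 rel.py
```

```text
outer edge top [32.9  8.7 26.4] inner edge [53.1  8.7  8. ] gap end [44.   8.7  5.7]
tip [71.5 10.7 19.8]
head right [97.4 55.7 -2.1]
head bottom [ 85.9  55.7 -14. ]
stud pred px [[668.78096527 332.41394635]]
[[737.0, 322.0], [715.0, 280.0], [665.0, 268.0], [618.0, 295.0], [601.0, 342.0], [624.0, 384.0], [672.0, 395.0], [719.0, 370.0], [737.0, 322.0]]
```

Projecting the stud estimate onto this view matches the visible head rim. In tool axes the stud is at x=86, z=−2.7 and the fork centreline at z=+2.3. So I shift −5 mm laterally, back off 3 mm and press partway.

Emit:
{"method": "send_rows", "body": {"moves": "5 -3 0 -5 0; 5 0 0 0 0; 5 0 4 0 0; 5 0 4 0 0; 5 0 4 0 0; 5 0 4 0 0; 5 0 4 0 0; 5 0 4 0 0; 5 0 4 0 0; 5 0 4 0 0; 5 0 4 0 0; 5 0 4 0 0; 5 0 2 0 0; 5 0 0 0 0; 5 0 0 0 0"}}

```text
time_s: 12.6
position: [0.4511, 0.0709, 0.0512]
tcp_rot: [[0.988, -0.003, 0.155], [-0.155, 0.0, 0.988], [-0.003, -1.0, -0.0]]
force: [-5.0, 0.1, 5.6]
opening: 0.113
```

```bash
python3 look.py press lock_seat stud_neck; python3 - <<'E'
import cv2;i=cv2.imread('pics/w_press.png');cv2.imwrite('pics/pressc.png',cv2.resize(i[180:330,280:480],None,fx=4,fy=4,interpolation=cv2.INTER_CUBIC))
E
```

```text
12.6 [0.4511 0.0709 0.0512] [ 0.988 -0.155 -0.003] [-2.7e-03  3.0e-04 -1.0e+00] [-5.05  0.13  5.61] 0.11252160212433002
lock_seat 0.58 [284.  402.1] [0.4988 0.0617 0.0308] [0.5038 0.0491 0.004 ]
```

View pics/pressc.png

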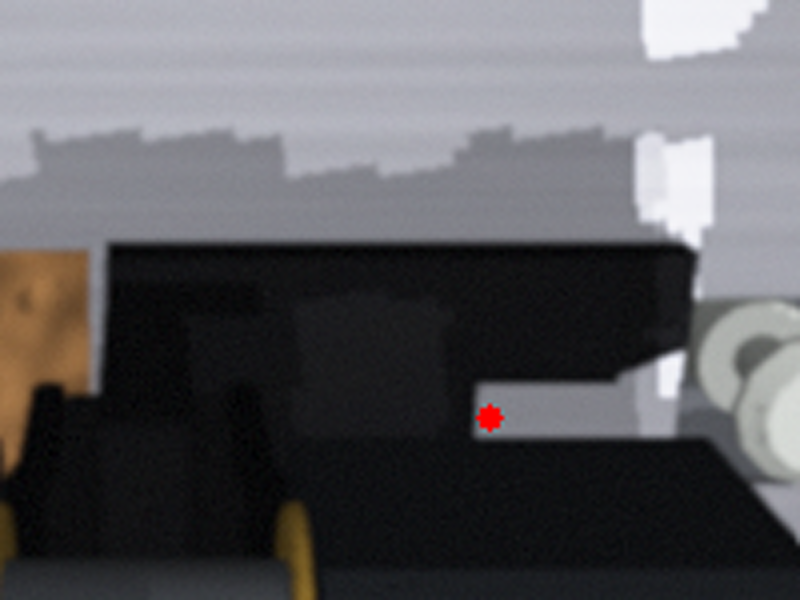

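With the plate partly down, the head is visible at the right (crop about (800,415)), nearly level with the gap. I'll measure the lateral offset precisely.

```bash
cat > rel2.py <<'E'
import sys
from h import *
c=dict(np.load(f'w_{sys.argv[1]}.npz'));p=c['position'];R=c['tcp_rot'];zt=p[2]-.0165+.008
def tool(u,v,z): return ((pts(c,np.atleast_1d(v),np.atleast_1d(u),c,z=z)-p)@R*1000).round(1)
print('outer',tool(380,241.2,zt),'inner',tool(417,275.5,zt),'end',tool(398.7,280,zt))
g=cv2.cvtColor(c['image'],cv2.COLOR_BGR2GRAY)
for v in range(255,306,2): print(v,g[v,455:520:2])
rr,cc=np.mgrid[250:310,450:520];P=pts(c,rr.ravel(),cc.ravel(),c);q=(P-p)@R*1000
m=(P[:,2]>.034)&(P[:,2]<.046)&(g[250:310,450:520].ravel()>150)
w=tool(cc.ravel()[m].astype(float),rr.ravel()[m].astype(float),.038)
print(m.sum(),w.min(0),w.max(0),np.median(P[m,2]))
E
python3 rel2.py press
```

```text
outer [[32.9  8.4 26.5]] inner [[52.7  8.4  8.3]] end [[43.5  8.4  5.8]]
255 [120 115 110 106 109 117 131 140 146 156 147 123 104  87  91  87 105 155
 121  89  87  85  88  87  87  87  89  84 114 237 240 240 239]
257 [ 95  97  95 101 141 163 172 174 175 183 186 182 160  98  83  84 102 158
 122  82  86  85  86  84  84  86  86  71 137 240 239 239 239]
259 [ 93  95 113 155 175 177 175 175 175 175 176 184 188 159 102  82 100 156
 119  83  85  85  85  84  83  85  85  75 169 240 239 239 238]
261 [ 91 107 160 176 175 175 175 175 175 175 174 176 175 199 161  86 100 157
 118  82  84  86  87  84  86  87  80  74 189 241 239 239 239]
263 [ 96 148 176 174 175 173 166 151 150 162 175 168 161 163 152 131 140 151
 119  86  84  82  87  84  82  84  82  79 205 237 236 235 235]
265 [116 171 176 175 173 148 111 101 102 107 130 145 155 170 181 189 190 188
 178 163 140 105  82  84  84  85  81  97 229 238 237 237 237]
267 [143 176 176 176 155  97  93  96  97 111 157 185 189 190 191 189 190 192
 192 192 193 175 106  83  84  84  75 113 237 240 238 239 239]
269 [161 176 176 175 135  87  92  96 119 166 184 187 1
[... 1949 characters left out ...]
201 209 210 205 196
 182 134  89  76  77  74  65 187 240 239 238 238 238 237 238]
299 [ 13  14  14  12  17  40  67  74  82 111 132 146 153 149 154 155 146 123
 104  82  80  78  80  97 120 210 237 235 236 235 234 235 234]
301 [ 15  16  16  15  15  15  49 115 132 130 129 136 152 155 154 149 144 141
 142 144 145 182 192 221 229 231 232 233 233 233 233 232 232]
303 [ 17  16  15  13  15  19  19  83 150 160 159 160 157 159 158 159 159 159
 159 161 159 231 237 237 236 236 235 235 235 235 236 235 236]
305 [ 17  12  17  15  16  18  14  24 100 158 162 159 160 161 159 160 159 160
 158 159 158 231 238 235 235 235 235 235 235 234 234 234 234]
1098 [79.8 12.9 -7.9] [100.4  13.   13.3] 0.037747987879362996
```

```bash
cat >> rel2.py <<'E'
for z in(.038,.040,.042): print(z,tool(486.5,284.5,z),p)
E
python3 rel2.py press | tail -3
```

```text
0.038 [[91.7 12.9  1.2]] [0.45112162 0.07088063 0.0511728 ]
0.04 [[90.6 10.9  2. ]] [0.45112162 0.07088063 0.0511728 ]
0.042 [[89.6  8.9  2.9]] [0.45112162 0.07088063 0.0511728 ]
```

The remaining lateral offset is about −0.7 mm and forward travel to home is about 43.5 mm. Pressing on to level in small steps.

Emit:
{"method": "send_rows", "body": {"moves": "5 0 2 -0.7 0; 5 0 2 0 0; 5 0 2 0 0; 5 0 0 0 0; 5 0 0 0 0"}}

```text
time_s: 13.17
position: [0.4515, 0.0703, 0.0454]
tcp_rot: [[0.988, -0.002, 0.155], [-0.155, 0.0, 0.988], [-0.002, -1.0, 0.0]]
force: [-3.0, 1.2, 7.0]
opening: 0.11
```

Emit:
{"method": "send_rows", "body": {"moves": "5 0 1 0 0; 5 0 1 0 0; 5 0 0 0 0; 5 0 0 0 0"}}

```text
time_s: 13.5
position: [0.4514, 0.0703, 0.0435]
tcp_rot: [[0.988, -0.002, 0.155], [-0.155, 0.0, 0.988], [-0.002, -1.0, 0.0]]
force: [-2.8, 1.7, 7.0]
opening: 0.111
```

Emit:
{"method": "send_rows", "body": {"moves": "5 0 1 0 0; 5 0 0 0 0; 5 0 0 0 0; 5 0 0 0 0"}}

```text
time_s: 13.83
position: [0.4514, 0.0703, 0.0425]
tcp_rot: [[0.988, -0.002, 0.155], [-0.155, 0.0, 0.988], [-0.002, -1.0, 0.0]]
force: [-3.6, 1.9, 6.6]
opening: 0.116
```

Emit:
{"method": "send_rows", "body": {"moves": "5 0 1 0 0; 5 0 0 0 0; 5 0 0 0 0; 5 0 0 0 0"}}

```text
time_s: 14.17
position: [0.4514, 0.0703, 0.0415]
tcp_rot: [[0.988, -0.002, 0.155], [-0.155, 0.0, 0.988], [-0.002, -1.0, 0.0]]
force: [-2.7, 1.6, 6.0]
opening: 0.116
```

Emit:
{"method": "send_rows", "body": {"moves": "5 0 0.5 0 0; 5 0 0 0 0; 5 0 0 0 0; 5 0 0 0 0"}}

```text
time_s: 14.5
position: [0.4514, 0.0703, 0.041]
tcp_rot: [[0.988, -0.002, 0.155], [-0.155, 0.0, 0.988], [-0.002, -1.0, 0.0]]
force: [-3.9, 1.9, 6.7]
opening: 0.115
```

Emit:
{"method": "send_rows", "body": {"moves": "5 0 0.5 0 0; 5 0 0 0 0; 5 0 0 0 0; 5 0 0 0 0"}}

```text
time_s: 14.83
position: [0.4513, 0.0703, 0.0406]
tcp_rot: [[0.988, -0.002, 0.155], [-0.155, 0.0, 0.988], [-0.002, -1.0, 0.0]]
force: [-4.2, 2.1, 7.5]
opening: 0.114
```

Emit:
{"method": "send_rows", "body": {"moves": "5 0 0.5 0 0; 5 0 0 0 0; 5 0 0 0 0; 5 0 0 0 0"}}

```text
time_s: 15.17
position: [0.4513, 0.0703, 0.0401]
tcp_rot: [[0.988, -0.002, 0.155], [-0.155, 0.0, 0.988], [-0.002, -1.0, 0.0]]
force: [-3.3, 3.4, 7.7]
opening: 0.114
```

Emit:
{"method": "send_rows", "body": {"moves": "5 0 0.5 0 0; 5 0 0 0 0; 5 0 0 0 0; 5 0 0 0 0"}}

```text
time_s: 15.5
position: [0.4513, 0.0703, 0.04]
tcp_rot: [[0.988, -0.001, 0.155], [-0.155, 0.0, 0.988], [-0.001, -1.0, 0.0]]
force: [-4.6, 0.6, 11.6]
opening: 0.115
```

```bash
python3 look.py level stud_neck; python3 - <<'E'
from h import *
c=dict(np.load('w_level.npz'))
p=np.zeros((480,640),np.uint8);p[40:225,300:560]=1
g=cv2.cvtColor(c['image'],cv2.COLOR_BGR2GRAY);rr,cc=np.where((p>0)&(c['z_map']>0))
P=pts(c,rr,cc,c);m=(P[:,2]>.01)&(P[:,2]<.036)
for _ in range(5):
    k=np.linalg.lstsq(np.c_[P[m][:,:2],np.ones(m.sum())],P[m][:,2],rcond=None)[0]
    e=P[:,2]-np.c_[P[:,:2],np.ones(len(P))]@k;m=abs(e)<.0025
ux=np.array([.988,-.155]);print(m.sum(),'slope along x',k[:2]@ux,'lateral',k[:2]@[.155,.988],'z mid',P[m][:,2].mean(), 'at stud',k@[.541,.059,1])
E
```

```text
15.5 [0.4513 0.0703 0.04  ] [ 0.988 -0.155 -0.001] [-1.3e-03  4.0e-04 -1.0e+00] [-4.58  0.6  11.59] 0.11546747052148665
stud_neck 0.61 [281.  483.2] [0.5362 0.0643 0.0364] [0.5503 0.0481 0.004 ]
37708 slope along x 0.0016657942652475942 lateral 0.0010624261963492183 z mid 0.022089801960024216 at stud 0.022075399052775238
```

The stop is reached: 11.6 N, and the fitted plate slope is 0.0017 with the top at about 23.5 mm. Sliding forward in stages.

Emit:
{"method": "send_rows", "body": {"moves": "5 2 0 0 0; 5 2 0 0 0; 5 2 0 0 0; 5 2 0 0 0; 5 2 0 0 0; 5 2 0 0 0; 5 0 0 0 0; 5 0 0 0 0"}}

```text
time_s: 16.27
position: [0.4582, 0.069, 0.0398]
tcp_rot: [[0.988, -0.011, 0.154], [-0.154, 0.001, 0.988], [-0.011, -1.0, -0.001]]
force: [-11.0, 2.7, 16.2]
opening: 0.115
```

Emit:
{"method": "send_rows", "body": {"moves": "5 1.5 0 0 0; 5 1.5 0 0 0; 5 1.5 0 0 0; 5 1.5 0 0 0; 5 1 0 0 0; 5 1 0 0 0; 5 0 0 0 0; 5 0 0 0 0"}}

```text
time_s: 16.93
position: [0.4657, 0.0678, 0.0399]
tcp_rot: [[0.988, -0.012, 0.154], [-0.154, 0.001, 0.988], [-0.012, -1.0, -0.001]]
force: [-12.0, 2.2, 17.4]
opening: 0.111
```

```bash
python3 look.py slide lock_seat stud_neck; python3 - <<'E'
import cv2;i=cv2.imread('pics/w_slide.png');cv2.imwrite('pics/slidec.png',cv2.resize(i[200:330,320:500],None,fx=4,fy=4,interpolation=cv2.INTER_CUBIC))
E
```

```text
16.9333 [0.4657 0.0678 0.0399] [ 0.988 -0.154 -0.012] [-0.0117  0.0012 -0.9999] [-11.98   2.19  17.4 ] 0.11101614656433902
lock_seat 0.76 [284.1 405.8] [0.5148 0.0596 0.0215] [0.5181 0.0513 0.004 ]
```

View pics/slidec.png

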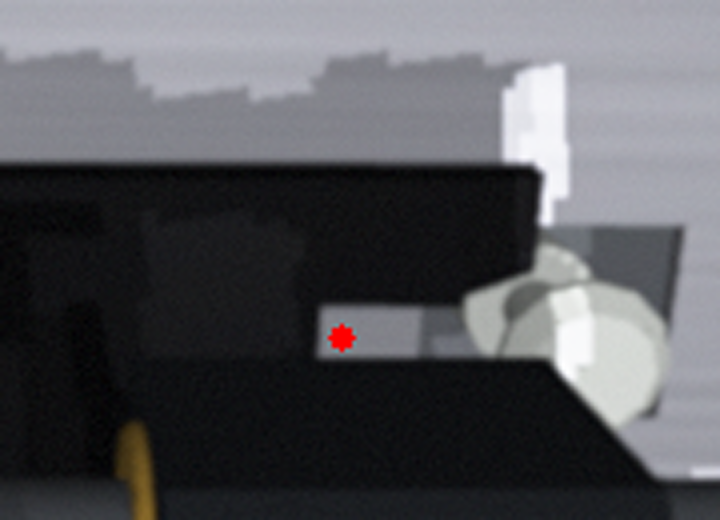

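Vertical force is up to 17.4 N, from friction tilting the arm. I'll ease up 0.8 mm before going on; the head is lining up with the mouth.

Emit:
{"method": "send_rows", "body": {"moves": "5 0 -0.8 0 0; 5 0 0 0 0; 5 0 0 0 0"}}

```text
time_s: 17.33
position: [0.4691, 0.0674, 0.0404]
tcp_rot: [[0.988, -0.005, 0.155], [-0.155, 0.001, 0.988], [-0.005, -1.0, -0.0]]
force: [-6.2, 2.4, 8.9]
opening: 0.118
```

Emit:
{"method": "send_rows", "body": {"moves": "5 1 0 0 0; 5 1 0 0 0; 5 1 0 0 0; 5 1 0 0 0; 5 0 0 0 0; 5 0 0 0 0"}}

```text
time_s: 17.83
position: [0.4733, 0.0667, 0.0403]
tcp_rot: [[0.988, -0.005, 0.155], [-0.155, 0.001, 0.988], [-0.005, -1.0, -0.0]]
force: [-6.6, 0.2, 9.9]
opening: 0.112
```

Emit:
{"method": "send_rows", "body": {"moves": "5 1 0 0 0; 5 1 0 0 0; 5 1 0 0 0; 5 1 0 0 0; 5 1 0 0 0; 5 1 0 0 0; 5 0 0 0 0; 5 0 0 0 0"}}

```text
time_s: 18.5
position: [0.4791, 0.0658, 0.0404]
tcp_rot: [[0.988, -0.005, 0.155], [-0.155, 0.001, 0.988], [-0.005, -1.0, -0.0]]
force: [-7.0, 1.7, 9.9]
opening: 0.108
```

Emit:
{"method": "send_rows", "body": {"moves": "5 1 0 0 0; 5 1 0 0 0; 5 1 0 0 0; 5 1 0 0 0; 5 1 0 0 0; 5 0 0 0 0; 5 0 0 0 0"}}

```text
time_s: 19.08
position: [0.4839, 0.065, 0.0404]
tcp_rot: [[0.988, -0.005, 0.155], [-0.155, 0.001, 0.988], [-0.005, -1.0, -0.0]]
force: [-8.2, 0.7, 10.7]
opening: 0.115
```

```bash
python3 look.py slide2 lock_seat stud_neck; python3 - <<'E'
import cv2;i=cv2.imread('pics/w_slide2.png');cv2.imwrite('pics/slide2c.png',cv2.resize(i[200:330,320:500],None,fx=4,fy=4,interpolation=cv2.INTER_CUBIC))
E
```

```text
19.0833 [0.4839 0.065  0.0404] [ 0.988 -0.155 -0.005] [-5.4e-03  6.0e-04 -1.0e+00] [-8.23  0.68 10.73] 0.11525761209400916
lock_seat 0.74 [286.  407.3] [0.5317 0.0605 0.0328] [0.5375 0.0467 0.004 ]
```

View pics/slide2c.png

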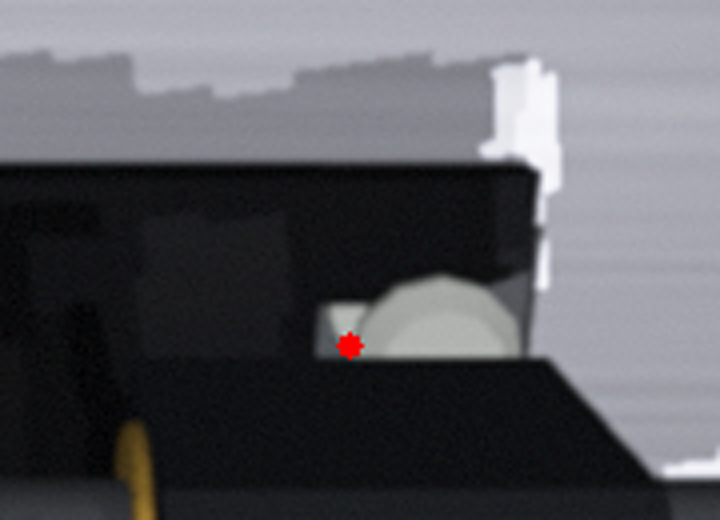

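The tines are passing under the head, which overlaps the far tine at crop (440,310). About 10 mm remain.

Emit:
{"method": "send_rows", "body": {"moves": "5 1 0 0 0; 5 1 0 0 0; 5 1 0 0 0; 5 1 0 0 0; 5 1 0 0 0; 5 1 0 0 0; 5 0 0 0 0; 5 0 0 0 0"}}

```text
time_s: 19.9
position: [0.4897, 0.0641, 0.0404]
tcp_rot: [[0.988, -0.006, 0.155], [-0.155, 0.001, 0.988], [-0.006, -1.0, -0.0]]
force: [-7.3, 1.9, 11.1]
opening: 0.114
```

Emit:
{"method": "send_rows", "body": {"moves": "5 0.7 0 0 0; 5 0.7 0 0 0; 5 0.6 0 0 0; 5 0 0 0 0; 5 0 0 0 0"}}

```text
time_s: 20.32
position: [0.4915, 0.0638, 0.0404]
tcp_rot: [[0.988, -0.006, 0.155], [-0.155, 0.001, 0.988], [-0.006, -1.0, -0.0]]
force: [-7.7, 1.5, 10.4]
opening: 0.111
```

Emit:
{"method": "send_rows", "body": {"moves": "5 0.5 0 0 0; 5 0.5 0 0 0; 5 0 0 0 0; 5 0 0 0 0"}}

```text
time_s: 20.65
position: [0.4923, 0.0637, 0.0404]
tcp_rot: [[0.988, -0.006, 0.155], [-0.155, 0.001, 0.988], [-0.007, -1.0, -0.0]]
force: [-8.7, 1.2, 10.0]
opening: 0.113
```

Emit:
{"method": "send_rows", "body": {"moves": "5 0.5 0 0 0; 5 0.5 0 0 0; 5 0 0 0 0; 5 0 0 0 0"}}

```text
time_s: 20.98
position: [0.4933, 0.0636, 0.0404]
tcp_rot: [[0.988, -0.006, 0.155], [-0.155, 0.001, 0.988], [-0.006, -1.0, -0.0]]
force: [-7.8, 0.9, 11.5]
opening: 0.115
```

Emit:
{"method": "send_rows", "body": {"moves": "5 0.5 0 0 0; 5 0 0 0 0; 5 0 0 0 0"}}

```text
time_s: 21.23
position: [0.4937, 0.0635, 0.0404]
tcp_rot: [[0.988, -0.007, 0.155], [-0.155, 0.001, 0.988], [-0.007, -1.0, -0.0]]
force: [-7.5, 1.8, 11.0]
opening: 0.116
```

Emit:
{"method": "send_rows", "body": {"moves": "5 0.5 0 0 0; 5 0 0 0 0; 5 0 0 0 0"}}

```text
time_s: 21.48
position: [0.4939, 0.0635, 0.0404]
tcp_rot: [[0.988, -0.007, 0.154], [-0.154, 0.001, 0.988], [-0.007, -1.0, -0.0]]
force: [-8.3, 2.0, 11.5]
opening: 0.111
```

Emit:
{"method": "send_rows", "body": {"moves": "5 0.5 0 0 0; 5 0 0 0 0; 5 0 0 0 0"}}

```text
time_s: 21.73
position: [0.4939, 0.0635, 0.0404]
tcp_rot: [[0.988, -0.008, 0.154], [-0.154, 0.001, 0.988], [-0.008, -1.0, -0.0]]
force: [-9.9, 1.4, 12.2]
opening: 0.111
```

Emit:
{"method": "send_rows", "body": {"moves": "5 0.5 0 0 0; 5 0 0 0 0; 5 0 0 0 0"}}

```text
time_s: 21.98
position: [0.4939, 0.0635, 0.0403]
tcp_rot: [[0.988, -0.009, 0.154], [-0.154, 0.001, 0.988], [-0.009, -1.0, -0.0]]
force: [-9.4, 1.3, 12.6]
opening: 0.117
```

The TCP stopped at x=0.4939 while the command advanced, so the gap end is on the neck. I'll relieve the forward push and let the plate ease up until the head takes the load.

Emit:
{"method": "send_rows", "body": {"moves": "5 -0.5 -0.4 0 0; 5 -0.3 -0.4 0 0; 5 0 -0.3 0 0; 5 0 0 0 0; 5 0 0 0 0"}}

```text
time_s: 22.4
position: [0.4941, 0.0635, 0.0413]
tcp_rot: [[0.988, -0.008, 0.155], [-0.155, 0.001, 0.988], [-0.008, -1.0, -0.0]]
force: [-7.6, 1.4, 9.7]
opening: 0.11
```

Emit:
{"method": "send_rows", "body": {"moves": "5 0 -0.4 0 0; 5 0 -0.4 0 0; 5 0 0 0 0; 5 0 0 0 0"}}

```text
time_s: 22.73
position: [0.4942, 0.0634, 0.0419]
tcp_rot: [[0.988, -0.008, 0.155], [-0.155, 0.001, 0.988], [-0.008, -1.0, -0.0]]
force: [-6.5, 1.0, 7.9]
opening: 0.111
```

Emit:
{"method": "send_rows", "body": {"moves": "5 0 -0.4 0 0; 5 0 0 0 0; 5 0 0 0 0"}}

```text
time_s: 22.98
position: [0.4942, 0.0634, 0.0423]
tcp_rot: [[0.988, -0.008, 0.155], [-0.155, 0.001, 0.988], [-0.008, -1.0, -0.0]]
force: [-6.7, 1.1, 7.7]
opening: 0.112
```

Emit:
{"method": "send_rows", "body": {"moves": "5 -0.3 -0.4 0 0; 5 0 0 0 0; 5 0 0 0 0"}}

```text
time_s: 23.23
position: [0.4942, 0.0634, 0.0426]
tcp_rot: [[0.988, -0.007, 0.155], [-0.155, 0.001, 0.988], [-0.007, -1.0, -0.0]]
force: [-6.3, 1.3, 6.9]
opening: 0.117
```

Emit:
{"method": "send_rows", "body": {"moves": "5 -0.3 -0.4 0 0; 5 0 0 0 0; 5 0 0 0 0"}}

```text
time_s: 23.48
position: [0.4943, 0.0634, 0.0427]
tcp_rot: [[0.988, -0.006, 0.155], [-0.155, 0.001, 0.988], [-0.007, -1.0, -0.0]]
force: [-5.6, 1.3, 3.3]
opening: 0.115
```

```bash
python3 look.py home lock_seat stud_neck; python3 - <<'E'
import cv2
from h import *
i=cv2.imread('pics/w_home.png');a=cv2.resize(i[200:330,320:500],None,fx=3,fy=3,interpolation=cv2.INTER_CUBIC)
c=capture('side');j=cv2.resize(c['image'][205:335,230:410],None,fx=3,fy=3,interpolation=cv2.INTER_CUBIC)
cv2.imwrite('pics/homec.png',np.vstack([a,j])[:600*2])
E
```

```text
23.4833 [0.4943 0.0634 0.0427] [ 0.988 -0.155 -0.007] [-6.5e-03  8.0e-04 -1.0e+00] [-5.63  1.33  3.35] 0.11489418324575619
lock_seat 0.78 [279.9 403.5] [0.5397 0.0641 0.0385] [0.5463 0.0483 0.004 ]
```

The head now takes the load: vertical force is down to 3.3 N and the height has stopped rising. A small further relief, then release.

Emit:
{"method": "send_rows", "body": {"moves": "5 -0.5 -0.3 0 0; 5 0 0 0 0; 5 0 0 0 0"}}

```text
time_s: 23.93
position: [0.4943, 0.0634, 0.0429]
tcp_rot: [[0.988, -0.006, 0.155], [-0.155, 0.001, 0.988], [-0.006, -1.0, -0.0]]
force: [-5.2, 2.3, 1.1]
opening: 0.114
```

View pics/homec.png

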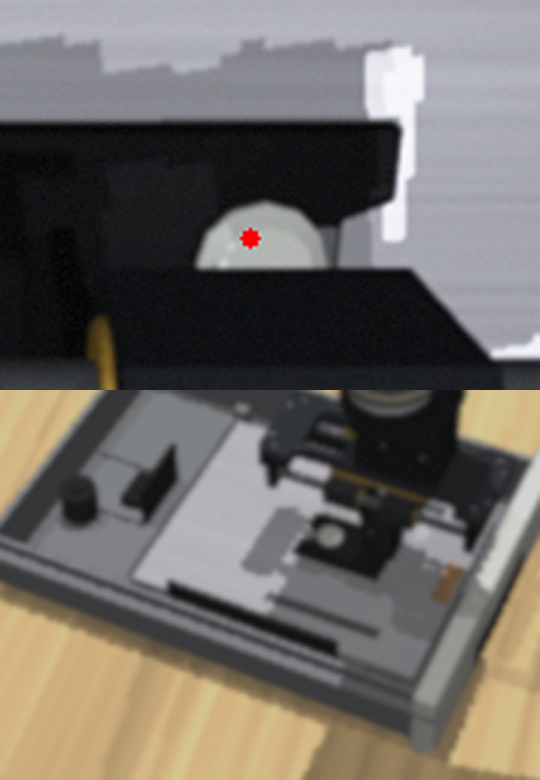

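Wrist and side views agree: the head sits over the fork and the gap end is hidden beneath it. Relieve the last forward push, then open partway.

Emit:
{"method": "send_rows", "body": {"moves": "5 -0.6 0 0 0; 5 0 0 0 0; 5 0 0 0 0"}}

```text
time_s: 24.18
position: [0.4943, 0.0634, 0.0429]
tcp_rot: [[0.988, -0.004, 0.155], [-0.155, 0.001, 0.988], [-0.004, -1.0, -0.0]]
force: [-5.5, 1.7, -2.5]
opening: 0.115
```

Emit:
{"method": "send_rows", "body": {"moves": "35 0 0 0 0; 35 0 0 0 0; 35 0 0 0 0; 35 0 0 0 0; 35 0 0 0 0; 35 0 0 0 0"}}

```text
time_s: 24.68
position: [0.4979, 0.0628, 0.0442]
tcp_rot: [[0.988, 0.003, 0.155], [-0.155, -0.0, 0.988], [0.003, -1.0, 0.0]]
force: [0.0, -0.4, 0.4]
opening: 0.39
```

Emit:
{"method": "send_rows", "body": {"moves": "35 -2 0 0 0; 35 -1.5 0 0 0; 35 0 -3 0 0; 35 0 -8 0 0; 35 0 -15 0 0; 35 0 -25 0 0; 35 0 -30 0 0; 35 0 -30 0 0; 35 0 -30 0 0; 35 0 -20 -20 0; 35 0 0 -30 0; 35 0 0 -10 0; 35 0 0 0 0; 35 0 0 0 0"}}

```text
time_s: 25.85
position: [0.483, 0.0044, 0.2047]
tcp_rot: [[0.988, -0.001, 0.157], [-0.157, 0.001, 0.988], [-0.001, -1.0, 0.001]]
force: [-0.4, 0.7, 0.1]
opening: 0.402
```

```bash
python3 look.py fin lock_seat lock_tab stud_neck; python3 - <<'E'
from h import *
c=dict(np.load('w_fin.npz'));i=c['image']
rr,cc=np.mgrid[0:300,0:640];rr=rr.ravel();cc=cc.ravel();ok=c['z_map'][rr,cc]>0;rr,cc=rr[ok],cc[ok];P=pts(c,rr,cc,c)
ux=np.array([.988,-.155]);uy=np.array([.155,.988]);O=np.array([.541,.059]);q=np.c_[(P[:,:2]-O)@ux-.05,(P[:,:2]-O)@uy]
m=(q[:,0]>-.16)&(q[:,0]<.08)&(abs(q[:,1])<.095)&~((q[:,0]>-.12)&(q[:,0]<-.0)&(abs(q[:,1])<.045))&(P[:,2]>.01)&(P[:,2]<.05)
for _ in range(4):
    k=np.linalg.lstsq(np.c_[q[m],np.ones(m.sum())],P[m][:,2],rcond=None)[0];e=P[:,2]-np.c_[q,np.ones(len(q))]@k;m=m&(abs(e)<.004)
print(m.sum(),'plate slope',k,'z at stud',k@[-.05,0,1])
t=(q[:,0]>-.12)&(q[:,0]<-.07)&(abs(q[:,1])<.04)&(P[:,2]>.065)&(P[:,2]<.085)
print('tab top',t.sum(),(q[t].mean(0)*1000).round(1),P[t][:,2].mean())
u=proj(c,[.53,.06,.03],c)[0].astype(int);print(u)
x0=max(0,u[0]-110);y0=max(0,u[1]-90);cv2.imwrite('pics/finc.png',cv2.resize(i[y0:y0+180,x0:x0+220],None,fx=3.3,fy=3.3,interpolation=cv2.INTER_CUBIC))
E
```

```text
25.85 [0.483  0.0044 0.2047] [ 0.988 -0.157 -0.001] [-6.e-04  8.e-04 -1.e+00] [-0.36  0.68  0.12] 0.40249444971592285
lock_seat 0.66 [153.  368.7] [0.5402 0.0576 0.0391] [0.5449 0.0551 0.004 ]
lock_tab 0.62 [152.  312.9] [0.4917 0.0678 0.0764] [0.4906 0.0647 0.004 ]
stud_neck 0.24 [107.8 586.1] [0.7467 0.0665 0.0212] [0.7592 0.0658 0.004 ]
40912 plate slope [-0.01474919  0.00028975  0.0234518 ] z at stud 0.024189259622072624
tab top 607 [-95.6  -1.3] 0.07673906316703676
[355 151]
```

```bash
python3 -c "
from rig import *
print(hand_in())"
```

```text
the job is handed in; nothing more can be done
None
```

The transport lock is fully home round the stud, let go, and holding the lift plate down. I handed the job in at about 26 s of the 72 s allowed, with the arm about 15 cm above the lock and touching nothing.

**What I did:** I gripped the lock by its tab and pressed the plate down until it met its stop. It was level there, with the camera fit showing a tilt of 0.002 rad. I then slid the fork in along the cassette axis until the neck met the end of the gap. Finally I eased up until the head took the load, and released.

**Last checks:**
- **Lock position:** the last camera measurement puts the tab at cassette x −95.6 mm, y −1.3 mm. Fully home would be −97 and 0, so this agrees within camera accuracy.
- **Plate:** it rests at about 0.015 rad. That matches the 2 mm of upward play under the head, so it is held but not exactly at 0.
- **Forces:** the highest pressing force I read was 17.4 N, early in the slide, against the 20 N limit; I then backed off to about 10 N. Sideways force on the wrist read at most 12 N. The readings came only at the end of each call, so short peaks between them would not show.

**What disagreed or could not be checked:**
- After release, the network's stud mark was a false, low-confidence hit near the roller, so I ignored it.
- I could not view the final picture because the 12-picture limit was reached. The final check rests on the depth measurements and the earlier views taken with the lock still gripped.
- When the gripper opened, the arm sprang about 4 mm forward. The lock still measured at home afterwards.

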